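# Level the casting table and peel a tray off the sticky stack

### The arm

A 7-joint arm with a two-finger parallel gripper is mounted at the origin on a cart in front of the work surface, level with it; the furniture and walls round the work are solid. World frame = base frame: x ahead of the robot, y to its left, z up, the work surface at z = 0. Lengths are in m, angles in rad, forces in N, time in s.
With the tool pointing down it reaches from about 0.4 to 0.75 m from the base axis. Payload 19.5 kg.
Tool frame: the origin (TCP) lies between the finger pads; the fingertips stand bot.tips_ahead ahead of it and the grasp point (between the pads) lies 6 mm ahead of it (bot.tips_ahead is the distance from the TCP to the fingertips, in m); z points along the fingers, y is the line along which they close (so a half turn about z gives the same grasp; the last joint's range is limited). The gripper opens to 85 mm and grips with 20 to 120 N. Pads are 22 mm wide; open, the fingers measure 114 mm over their backs; the gripper's body (76 mm by 85 mm) begins 54 mm behind the grasp point. The pads swing forward as they close: fully open they stand 13 mm farther back than shut.
Start: joints at [-0.042, 0.707, -0.028, 1.485, 0.022, 0.951, -0.075], TCP at [0.575, 0, 0.229] pointing down, gripper open.
Joint ranges: [-2.71, 2.71], [-0.32, 2.16], [-1.57, 1.52], [0, 2.45], [-1.46, 4.6], [0, 2.02], [-2.83, 2.83]. Speed limits (rad/s): [1.89, 1.89, 2.57, 2.57, 3.01, 3.01, 3.01].

### API

Orientations are given as [roll, pitch, yaw] about the fixed x, y, z axes, in that order (R = Rz(yaw) Ry(pitch) Rx(roll)).
In Python, from station import sensors, optics, close_job, bot gives the robot as it stands.
- The arm moves only by the tool carry_out, never from a script. Its argument "rows" is a list of rows, each an object with "rot": the turn, a rotation vector about the tool's x, y, z in rad, a list of three; "slide": the shift along the tool's x, y, z in cm, a list of three; "claw": the opening in per cent of the stroke, from 0 (shut) to 100 (fully open). In form: [{"rot": [rx, ry, rz], "slide": [x, y, z], "claw": claw}, ...]. A call has 1 to 8 rows; each row shifts and turns the commanded pose from where the row before left it, along the tool's axes as they then stand; what a row does not reach is not made up. A row lasts 1/8 s, in which the tool goes at most 62.5 mm and 10.7 degrees, less where a joint would pass 70% of its speed; a pose out of reach is approached as far as the arm can. A call with a gripper value outside its range is refused whole. The fingers move at their own pace and stop on an object; the grip force is fixed at half the most. Time passes only in rows, so rows that do not move let the fingers close. It gives the time, the measured TCP pose, the force, the opening and the grip force at its end, in the units of the state.
- sensors.get_state(): the state, without advancing time (a new reading comes with each control period).
- optics.capture(name): name is "scene" or "side" or "wrist"; returns a dict with "pixels" (384x512x3 uint8, red, green, blue), "range_z" (384x512 float32, m along the optical axis (not along the pixel's ray), 0 where there is no reading), "vertical_fov" (degrees; the focal length in pixels is half the picture's height over the tangent of half this angle, whatever the lens; pixels are square), "cx", "cy" (the principal point, pixels), "dist_coeffs" ([k1, k2, p1, p2, k3] as OpenCV has them; the pictures are not rectified), "origin" and "rotation" of the camera in the world. Camera axes: x right, y up, looking along -z (the intrinsics and any distortion apply to the point x, -y, -z); pixel columns grow to the right and rows downward; lengths in m; the calibration is good to about 2 mm. A picture is of the moment at which its call begins.
- close_job(): hands the job in; it is judged then, once.
The state is a dict: "time": time; "qpos": joint angles; "joint_velocities": joint speeds; "tau": joint torques, N m; "position": TCP position; "eef_rot": TCP orientation; "contact_force": force on the tool from outside, world axes, zero at the start; "wrist_torque": the same for the moment, N m; "width": opening from 0.0 (shut) to 1.0 (fully open); "grip_force": force on a finger pad.
Only numpy, scipy, OpenCV 4.12 (cv2) and the standard library are available. Lean on these libraries where they do the work, as an engineer would, in place of code of your own. Each camera call takes 0.05 s, during which the arm holds its last target. There are 200 camera calls.

### The job

Get the gel casting table ready: first turn its black foot knob until the hinged aluminium top sits level. Then peel the top tray off the nested stack by its upright tab: lift the tab's corner a good 2 cm while the opposite corner still rests down in the stack, and only then lift the tray away. Finish while still holding the tray by the tab, level and right way up, in the air about 10 cm above the middle of the levelled table top; do not set it down or let go, and leave the timer, the bottle and the box where they are.

Things in the scene. Friction and masses are not known exactly. Their poses are not given: they have to be found in the camera images.
- table_top (a joint): Tilt of the casting table's hinged top in rad: 0 is level, positive means the front edge (the knob's side) is low. It starts 0.025 to 0.065. It follows the foot knob: 0.05 rad of tilt per rad of knob, and stays where it is left.
- foot_knob (a joint): Angle of the foot knob in rad, positive anticlockwise seen from above; it starts between 0.55 and 1.3 and the top is level at 0, where the knob's grip bar lies in line with the table's x axis (pointing from the knob to the table's middle). Turn it clockwise from above to raise the front. It turns stiffly (0.08 N m) and has stops at -0.8 and 1.5.
- knob_grip (a point): On the foot knob's axis, half-way up its black grip bar: 30 mm long (x), 10 mm thick (y), standing on a black disc 29 mm across; bar top 10 mm above, disc 11 mm below this point. Turns with the knob. It sits on a tongue in front of the table top, 88 mm in front of its middle, 153 mm in front of the hinge, so it climbs up to 10 mm as the front is raised to level.
- top_centre (a point): Middle of the upper face of the hinged aluminium top (plate 130 mm along x, 110 along y; face 30 mm above the bench when level). x points from the knob to the hinge at the back, z up out of the face; tilts with the top. A black vial with a pale bubble is fixed beside it at +y; the bubble stands midway between two pale lines when level.
- stack: Fixed black cradle (124 mm square plate) with nested white trays; origin at the middle of its underside, z up. Posts 52 mm high, 18 wide, stand mid-side, 56 to 61 mm from the centre; each has a sprung ball over the top tray's rim that makes it stick: about 3 to 4 N each to overcome, then the tray is free. The top tray sits centred, axes as the stack's.
- tray_tab (a point): Middle of the upright white tab on the top tray, the place to grip: 9 mm thick, 22 mm long, from 12 mm above this point to the rim's upper face 12 mm below. At the tray's -x -y corner, 49 mm in -x and 49 mm in -y from the tray's middle; its length runs along the tray's diagonal x = y, so pinch it across that. Seated, 53 mm above the bench. Orientation is the tray's.
- tray_centre (a point): Middle of the top tray, half-way up: white, 92 mm square over its 3 mm thick rim, 16 mm deep, 60 g, z up out of its open side, sides along x and y. Underside 8 mm below this point. Seated, the rim's upper face is 41 mm above the bench.
- tray_tab_corner (a point): Underside of the top tray's rim at the tab's corner; 38 mm above the bench when seated.
- tray_far_corner (a point): Underside of the top tray's rim at the corner opposite the tab (130 mm from the tab's corner along the diagonal); 38 mm above the bench when seated.
- table_base: The casting table's fixed aluminium base plate, 150 x 120 mm, with all that it carries (top, knob); origin on the bench under its middle, x as the top's, z up.
- timer: White bench timer, 64 x 64 x 19 mm, lying on the bench; origin at the middle of its underside. To be left alone.
- amber_bottle: Small amber bottle, 38 mm across, 82 mm high, standing; origin at the middle of its underside. To be left alone.
- swab_box: White card box of swabs, 110 x 62 x 26 mm, lying on the bench; origin at the middle of its underside. To be left alone.
Things that resemble listed ones, but are neither listed nor needed, are in the scene too. Leave any blue look-alike of the stack alone.

How it is judged:
By the outcome, as a careful person would: the job done as asked, in the order asked, and still so for the second after the job is handed in, while the arm keeps its last pose, push and grip.
It also fails if it takes over 53 s, if anything falls off the work surface, if the arm or the gripper's body presses on something with over 40 N, if the wrist force passes 120 N, or if a joint passes its speed limit or range.

## Working session

There is one attempt and no reset: what is moved stays moved. The work goes in short steps, Python scripts to look and compute and a tool call to move; the robot and the scene stay as the last step left them, time stands still between calls to the robot, and variables do not carry over. Pictures are saved under pics/ and viewed, at most 10 in all, crops included, and the job is handed in when it is done.

Besides the shell and the picture viewer there is one more tool, called after "Request:" as name(argument=value, ...) on one line, values as JSON. carry_out: Moves the arm, as the interface text tells. Its arguments: {"type":"object","properties":{"rows":{"type":"array","items":{"type":"object","properties":{"rot":{"type":"array","items":{"type":"number"}},"slide":{"type":"array","items":{"type":"number"}},"claw":{"type":"number"}}}}},"required":["rows"]}

```bash
mkdir -p pics
cat > h.py <<'E'
import numpy as np, cv2
from station import sensors, optics, close_job, bot
from scipy.spatial.transform import Rotation as R
def K(c):
    h=c["pixels"].shape[0]; f=h/2/np.tan(np.radians(c["vertical_fov"])/2)
    return np.array([[f,0,c["cx"]],[0,f,c["cy"]],[0,0,1.]])
def rays(c,uv):
    p=cv2.undistortPoints(np.array(uv,float).reshape(-1,1,2),K(c),np.array(c["dist_coeffs"],float))[:,0]
    d=np.c_[p[:,0],-p[:,1],-np.ones(len(p))]
    return d@np.array(c["rotation"]).T, np.array(c["origin"])
def onplane(c,uv,z):
    d,o=rays(c,uv); return o+d*((z-o[2])/d[:,2])[:,None]
def cloud(c):
    h,w=c["range_z"].shape; v,u=np.mgrid[:h,:w]
    d,o=rays(c,np.c_[u.ravel(),v.ravel()])
    return (o+d*c["range_z"].reshape(-1,1)).reshape(h,w,3)
def save(c,n): cv2.imwrite("pics/"+n,c["pixels"][:,:,::-1])
E
python3 - <<'E'
from h import *
import pickle
s=sensors.get_state(); print(s, bot.tips_ahead)
a=[]
for n in("scene","side","wrist"):
    c=optics.capture(n); pickle.dump(c,open(n+".pkl","wb")); print(n,c["origin"],c["vertical_fov"],c["dist_coeffs"]); a.append(c["pixels"])
cv2.imwrite("pics/a.png",a[0][:,:,::-1]);cv2.imwrite("pics/b.png",cv2.resize(np.hstack([a[1],a[2]]),(800,300),interpolation=cv2.INTER_AREA)[:,:,::-1])
E
```

```text
{'time': 0.0, 'qpos': array([-0.04171535,  0.70708608, -0.02767074,  1.48499591,  0.02199855,
        0.95090891, -0.07551849]), 'joint_velocities': array([-0.00088697,  0.00023964,  0.00025926, -0.00098536, -0.00040777,
       -0.00129272,  0.0010817 ]), 'tau': array([-3.35119905e-03, -8.83210659e+01,  1.23306759e+00, -2.36173260e+01,
        1.66974653e-02,  6.38553465e-03, -2.14882397e-05]), 'position': array([5.74730696e-01, 3.42458318e-05, 2.28237423e-01]), 'eef_rot': array([-3.14049593e+00, -3.22236642e-07,  1.57083327e+00]), 'contact_force': array([-0.58016678,  0.24687215,  0.20374188]), 'wrist_torque': array([-0.00878821, -0.00543741, -0.03144834]), 'grip_force': 0.0, 'width': 1.0045888687874536} 0.025
scene [-0.46860241  0.60752754  1.1365517 ] 48.193745078512016 [0.05377959 0.         0.         0.         0.        ]
side [ 0.51307053 -1.57134189  0.92046853] 48.800780632357814 [0.04307104 0.         0.         0.         0.        ]
wrist [0.57571918 0.08147303 0.37248356] 66.1710924925451 [0.00868318 0.         0.         0.         0.        ]
```

View pics/a.png

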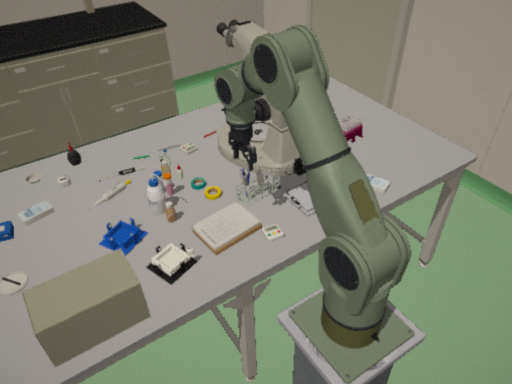

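View pics/b.png

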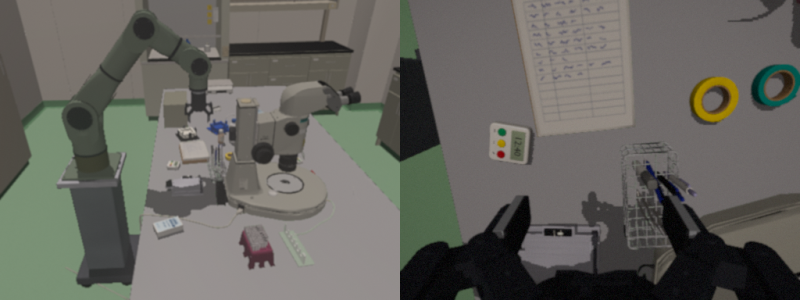

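The scene view shows the black cradle with white trays at (172,262), its blue look-alike at (123,236), and the casting table partly hidden by the arm at about (303,198). In the wrist view the table is at the bottom, around (205,310), under the fingers. Next I'll measure rough positions.

Run:
```python
from h import *
import pickle
c=pickle.load(open("scene.pkl","rb")); P=cloud(c)
for n,u,v in [("stack",172,262),("blue",123,236),("table",303,198),("knob?",297,203),("timer",273,232),("box?",376,183),("bottle?",171,213)]: print(n,P[v,u].round(3))
print(onplane(c,[[172,262],[303,198]],0.03).round(3))
w=pickle.load(open("wrist.pkl","rb")); Q=cloud(w)
for u,v in [(205,310),(150,370),(200,370),(240,370),(205,295)]: print(u,v,Q[v,u].round(3))
print(np.array(w["rotation"]).round(2))
s=pickle.load(open("side.pkl","rb"))["pixels"]
a=cv2.resize(c["pixels"][150:300,130:400],(800,444),interpolation=cv2.INTER_CUBIC)
cv2.imwrite("pics/c.png",a[:,:,::-1])
```

```text
Traceback (most recent call last):
  File "h.py", line 16, in cloud
    return (o+d*c["range_z"].reshape(-1,1)).reshape(h,w,3)
              ~^~~~~~~~~~~~~~~~~~~~~~~~~~~
numpy._core._exceptions._ArrayMemoryError: Unable to allocate 288. GiB for an array with shape (196608, 196608) and data type float64
```

```bash
sed -i 's/float))\[:,0\]/float)).reshape(-1,2)/' h.py
python3 - <<'E'
from h import *
import pickle
c=pickle.load(open("scene.pkl","rb")); P=cloud(c)
for n,u,v in [("stack",172,262),("blue",123,236),("table",303,198),("knob?",297,203),("timer",273,232),("box?",376,183),("bottle?",171,213)]: print(n,P[v,u].round(3))
print(onplane(c,[[172,262],[303,198]],0.03).round(3))
w=pickle.load(open("wrist.pkl","rb")); Q=cloud(w)
for u,v in [(205,310),(150,370),(200,370),(240,370),(205,295)]: print(u,v,Q[v,u].round(3))
print(np.array(w["rotation"]).round(2))
a=cv2.resize(c["pixels"][150:300,130:400],(800,444),interpolation=cv2.INTER_CUBIC)
cv2.imwrite("pics/c.png",a[:,:,::-1])
E
```

```text
Traceback (most recent call last):
  File "h.py", line 16, in cloud
    return (o+d*c["range_z"].reshape(-1,1)).reshape(h,w,3)
              ~^~~~~~~~~~~~~~~~~~~~~~~~~~~
numpy._core._exceptions._ArrayMemoryError: Unable to allocate 288. GiB for an array with shape (196608, 196608) and data type float64
```

```bash
python3 - <<'E'
import pickle
for n in("scene","wrist"): print(pickle.load(open(n+".pkl","rb"))["rotation"])
E
sed -i 's/np.array(c\["rotation"\]).T/R.from_euler("xyz",c["rotation"]).as_matrix().T/' h.py
python3 - <<'E'
from h import *
import pickle
c=pickle.load(open("scene.pkl","rb")); P=cloud(c)
for n,u,v in [("stack",172,262),("blue",123,236),("table",303,198),("knob?",297,203),("timer",273,232),("box?",376,183),("bottle?",171,213)]: print(n,P[v,u].round(3))
print(onplane(c,[[172,262],[303,198]],0.03).round(3))
w=pickle.load(open("wrist.pkl","rb")); Q=cloud(w)
for u,v in [(205,310),(150,370),(200,370),(240,370),(205,295)]: print(u,v,Q[v,u].round(3))
a=cv2.resize(c["pixels"][150:300,130:400],(800,444),interpolation=cv2.INTER_CUBIC)
cv2.imwrite("pics/c.png",a[:,:,::-1])
E
```

```text
[ 0.85871538  0.02114317 -2.15889905]
[-0.32295445  0.00161501  0.00054765]
stack [0.495 0.34  0.024]
blue [0.71  0.432 0.021]
table [ 0.5   -0.223  0.023]
knob? [ 0.482 -0.179  0.033]
timer [ 0.421 -0.023  0.017]
box? [ 0.402 -0.519  0.026]
bottle? [0.701 0.246 0.041]
[[ 0.49   0.342  0.03 ]
 [ 0.494 -0.218  0.03 ]]
205 310 [ 0.51  -0.209  0.027]
150 370 [0.551 0.017 0.318]
200 370 [0.562 0.011 0.312]
240 370 [0.573 0.012 0.313]
205 295 [ 0.513 -0.178  0.035]
```

View pics/c.png

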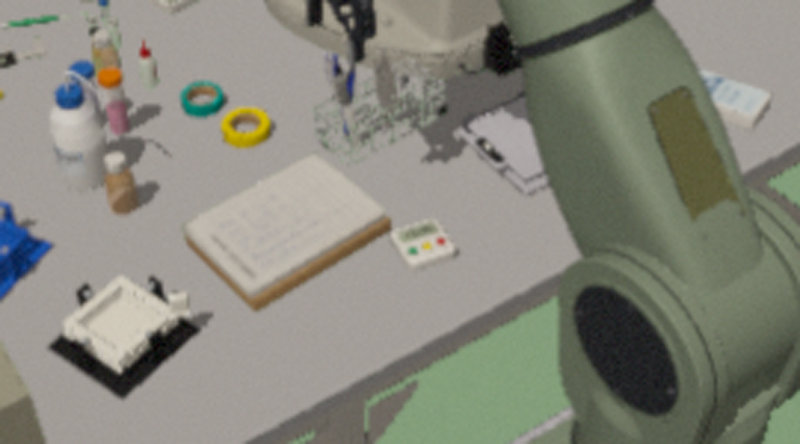

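The crop shows the casting table partly behind the arm, with its vial edge at (485,150). The white trays sit on the black cradle at (125,325), and the tab is on the right at about (180,300). I'll move over the table for a closer wrist look.

Request:
carry_out(rows=[{"rot": [0, 0, 0], "slide": [-2.4, -2.2, 0], "claw": 100}, {"rot": [0, 0, 0], "slide": [-2.4, -2.2, 0], "claw": 100}, {"rot": [0, 0, 0], "slide": [-2.4, -2.2, 0], "claw": 100}, {"rot": [0, 0, 0], "slide": [-2.4, -2.2, 0], "claw": 100}, {"rot": [0, 0, 0], "slide": [-2.4, -2.2, 0], "claw": 100}, {"rot": [0, 0, 0], "slide": [0, 0, 0], "claw": 100}])

```text
time: 0.9
position: [0.4639, -0.1216, 0.2288]
eef_rot: [-3.141, 0.001, 1.568]
contact_force: [0.1, 0.3, 0.3]
width: 1.0
grip_force: 0.0
```

Run:
```python
from h import *
import pickle
s=sensors.get_state(); print(s["position"],s["eef_rot"],s["time"])
c=optics.capture("wrist"); pickle.dump(c,open("w2.pkl","wb"))
cv2.imwrite("pics/d.png",cv2.resize(c["pixels"],(768,576),interpolation=cv2.INTER_CUBIC)[:,:,::-1])
```

```text
[ 0.46388253 -0.1215864   0.22883436] [-3.14097907e+00  5.82008077e-04  1.56799972e+00] 0.9
```

View pics/d.png

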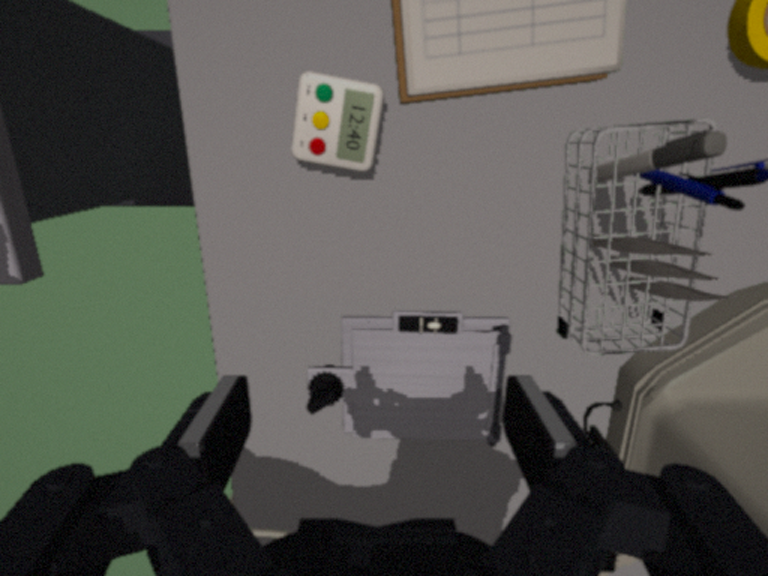

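The view shows the plate from (345,320) to (508,440) and the vial at (430,323). The black knob is at (325,390) with its bar running up-right, and the timer sits at (338,120). Next I'll work out the knob and plate geometry.

Run:
```python
from h import *
import pickle
c=pickle.load(open("w2.pkl","rb")); P=cloud(c); g=c["pixels"].max(2)
# knob height map
sub=(slice(235,285),slice(195,240))
z=P[...,2][sub]
print((z[::3,::2]*1000).round().astype(int))
Z=P[...,2]; d=(g<45); m=np.zeros_like(d); m[235:285,195:240]=1; m&=d
print("dark z pct",np.percentile(Z[m],[5,25,50,75,95]))
zt=np.percentile(Z[m],92)
b=m&(Z>zt-0.006); q=P[b][:,:2]; print(b.sum(),q.mean(0)); rc=cv2.minAreaRect((q*1000).astype(np.float32)); print(rc)
e,V=np.linalg.eigh(np.cov(q.T)); print(e,V[:,1],np.arctan2(V[1,1],V[0,1]))
# plate plane
pm=np.zeros_like(d); pm[222:285,238:325]=1; pm&=(g>70)&(Z>0.015)&(Z<0.045)
p=P[pm]; A=np.c_[p[:,:2],np.ones(len(p))]; k=np.linalg.lstsq(A,p[:,2],rcond=None)[0]; print("plane",k,p.min(0),p.max(0)); print(cv2.minAreaRect((p[:,:2]*1000).astype(np.float32)))
a=cv2.resize(c["pixels"][200:300,195:345],(780,520),interpolation=cv2.INTER_CUBIC)
cv2.imwrite("pics/e.png",np.clip(a[:,:,::-1].astype(float)*1.6,0,255))
```

```text
[[-1  1 -1 -1  1  0 -1  0 -3 -1 -2 -2  0 -1 -1 -1 10 12 11 10 24 25 24]
 [ 0 -1  0 -2 -2 -1 -1  0  0 -1 -1  0  0 -1 -1 -1 -1 12 12 11 24 23 25]
 [ 0 -1  0 -2  0  0 -1 -1  0  0  0  0 -1 -2 -1 -2  0 10 11 11 26 24 25]
 [ 0  0  0  1 -1 -1 -1 -1 -1 -1  1  2  3  2 -1 -1 -1 11 12 10 25 26 25]
 [-1  0  0 -2 -1 25 25 23 22 25 24 25 24 25 24 24 25 24 24 26 25 24 26]
 [-2 -2 -2 -2  0 24 24 24 31 30 32 31 32 28 28 26 25 25 25 24 26 26 25]
 [-1 -1 -1  0 -2 23 26 32 32 32 32 33 32 32 30 30 25 25 24 25 24 25 24]
 [ 0  0  0  0 -1 24 31 32 32 32 32 33 38 39 40 35 30 24 25 25 24 25 26]
 [ 0 -1 -1 -2 -1 30 33 32 33 37 39 44 49 49 47 41 29 26 26 24 26 25 25]
 [-1 -1  1 -2 -1 30 32 37 41 44 48 50 53 53 52 45 28 24 25 25 26 26 26]
 [ 0 -1 -2 -2 -1 22 41 46 50 51 53 54 54 54 55 32 24 25 26 25 24 24 26]
 [ 0 -1  0 -2 -2 47 50 52 52 54 53 54 53 32 -1  0 -2 11 11 10 26 24 25]
 [-1 -1 -1  0  0 53 52 53 53 53 54 -2  0 -1 -1  0  0 11 11 10 25 26 24]
 [-1  0 -2 -1 -2 53 52 53 -2 -1 -2  0 -1 -1 -2 -2 -1 11 12 11 25 25 27]
 [-2 -1 -1  0 -1 -1  0  0 -1 -1 -1  0 -1  0 -1  0 -1 11 12 10 24 25 26]
 [-1  0  0  0  0 -1  0 -1  0 -1  0  0 -1 -1  0  0  0 11 11 12 24 25 25]
 [-1  0 -2  0  0 -1 -1 -1 -1  0 -1 -2 -2 -1 -1 -1 -1 10 11 10 24 26 25]]
dark z pct [0.02992715 0.03211213 0.04107072 0.05198663 0.05382854]
166 [ 0.41937503 -0.24260326]
((445.6324157714844, -149.98153686523438), (222.1833953857422, 22.102182388305664), 74.3240737915039)
[3.04175830e-05 3.01531677e-04] [0.31873569 0.94784364] 1.246401023805924
plane [ 0.03041911 -0.00027726  0.01151403] [ 0.44604496 -0.29000837  0.02299942] [ 0.56378358 -0.19345735  0.03056548]
((504.0022277832031, -241.40890502929688), (117.90438842773438, 95.26514434814453), 1.2416760921478271)[ WARN:0@0.701] global loadsave.cpp:1063 imwrite_ Unsupported depth image for selected encoder is fallbacked to CV_8U.
```

View pics/e.png

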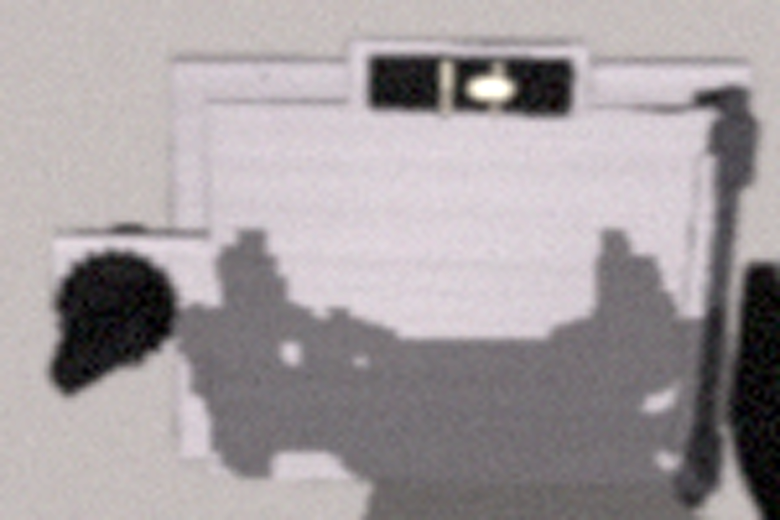

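The enlarged crop shows the knob disc at about (115,305), the bar running from lower-left to upper-right, and the bubble displaced right of the left line. The plane fit gives a tilt of about 0.030, so the knob should be at about 0.6. I'll refine the bar pose.

Run:
```python
from h import *
import pickle
c=pickle.load(open("w2.pkl","rb")); P=cloud(c); Z=P[...,2]
b=np.zeros(Z.shape,bool); b[235:285,195:236]=1; b&=(Z>0.0505)&(Z<0.06)
q=P[b]; print(b.sum(),q.mean(0)); print(cv2.minAreaRect((q[:,:2]*1000).astype(np.float32)))
e,V=np.linalg.eigh(np.cov(q[:,:2].T)); v=V[:,1]*np.sign(V[0,1]); print(np.sqrt(e*12),np.arctan2(v[1],v[0]))
# disc/tongue
b2=np.zeros(Z.shape,bool); b2[235:285,195:236]=1; b2&=(Z>0.0295)&(Z<0.06); print("disc+bar",cv2.minEnclosingCircle((P[b2][:,:2]*1000).astype(np.float32)))
# plate edges: front left edge & upper edge in pixels -> yaw
g=c["pixels"].astype(int).max(2)
pl=(Z>0.020)&(Z<0.032); pl[:,:228]=0; pl[:215]=0; pl[300:]=0; pl[:,340:]=0
q=P[pl]; q=q[(q[:,0]>.43)]
print(cv2.minAreaRect((q[:,:2]*1000).astype(np.float32)))
# front edge fit: first plate column for rows 222..238,
L=[P[r,np.argmax(pl[r])] for r in range(222,238)]; L=np.array(L); print("front",np.polyfit(L[:,1],L[:,0],1),L[:,0].mean(),L[:,1].mean())
T=np.array([P[np.argmax(pl[:,u]),u] for u in list(range(238,260))+list(range(312,325))]); print("side",np.polyfit(T[:,0],T[:,1],1),T[::5].round(3).tolist())
s=sensors.get_state(); print(s["qpos"])
```

```text
150 [ 0.41800286 -0.24540903  0.05277495]
((417.966796875, -246.02139282226562), (30.117761611938477, 9.367889404296875), 36.000160217285156)
[0.00884768 0.02893853] 0.6283668814819144
disc+bar ((418.1796569824219, -246.7106475830078), 15.65285587310791)
((506.5060119628906, -243.36611938476562), (122.01017761230469, 147.05751037597656), 87.21047973632812)
front [0.02389831 0.44709081] 0.44216062659484134 -0.20629850959494797
side [-0.00545143 -0.1897812 ] [[0.448, -0.192, 0.022], [0.454, -0.193, 0.022], [0.46, -0.192, 0.023], [0.467, -0.193, 0.022], [0.473, -0.192, 0.023], [0.547, -0.193, 0.024], [0.553, -0.193, 0.025]]
[ 0.21827089  0.56847293 -0.05351169  1.81778674  0.0419253   0.7564734
  0.14141343]
```

Request:
carry_out(rows=[{"rot": [0, 0, 0], "slide": [-3.1, -1.15, 1], "claw": 40}, {"rot": [0, 0, 0], "slide": [-3.1, -1.15, 1], "claw": 40}, {"rot": [0, 0, 0], "slide": [-3.1, -1.15, 1], "claw": 40}, {"rot": [0, 0, 0], "slide": [-3.1, -1.15, 1], "claw": 40}, {"rot": [0, 0, 0.157], "slide": [0, 0, 1.5], "claw": 40}, {"rot": [0, 0, 0.157], "slide": [0, 0, 1.5], "claw": 40}, {"rot": [0, 0, 0.157], "slide": [0, 0, 1.5], "claw": 40}, {"rot": [0, 0, 0.157], "slide": [0, 0, 1.5], "claw": 40}])

```text
time: 1.95
position: [0.4199, -0.2433, 0.128]
eef_rot: [3.142, -0.0, 0.939]
contact_force: [-0.2, 0.6, -0.3]
width: 0.399
grip_force: 0.0
```

Request:
carry_out(rows=[{"rot": [0, 0, 0.157], "slide": [0, 0, 0.5], "claw": 40}, {"rot": [0, 0, 0.157], "slide": [0, 0, 0], "claw": 40}, {"rot": [0, 0, 0], "slide": [0, 0, 0], "claw": 40}])

```text
time: 2.33
position: [0.4197, -0.2432, 0.1234]
eef_rot: [-3.141, 0.0, 0.631]
contact_force: [0.0, 0.3, -0.8]
width: 0.394
grip_force: 0.0
```

Run:
```python
from h import *
s=sensors.get_state(); print(s["position"],s["eef_rot"],s["time"],s["qpos"],s["width"])
M=R.from_euler("xyz",s["eef_rot"]).as_matrix()
print("to go (tool,cm)",M.T@(np.array([.418,-.2457,.063])-s["position"])*100, "yaw y",np.arctan2(M[1,1],M[0,1]))
c=optics.capture("wrist"); save(c,"f.png")
```

```text
[ 0.41973248 -0.24322566  0.1234124 ] [-3.14134442e+00  7.56784102e-05  6.31063975e-01] 2.325 [ 0.36540345  0.75872861  0.16890125  1.93269857 -0.25778425  0.47102925
 -0.22041804] 0.3941203461167465
to go (tool,cm) [-0.28541004  0.09906097  6.04123756] yaw y -0.9397323707594836
```

View pics/f.png

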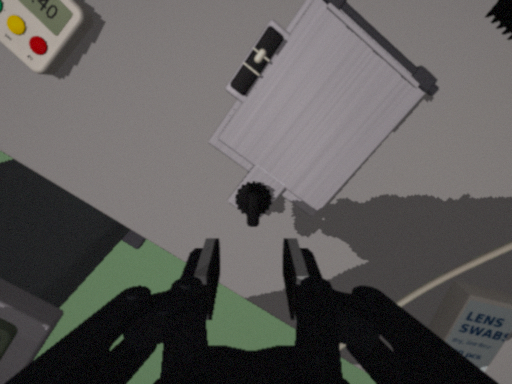

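The wrist view shows the knob bar at (253,205) standing upright in the image, centred between the fingers. The swab box is at (480,330). I'll descend and grip.

Request:
carry_out(rows=[{"rot": [0, 0, 0], "slide": [-0.15, 0.05, 2.0], "claw": 40}, {"rot": [0, 0, 0], "slide": [-0.15, 0.05, 2.0], "claw": 40}, {"rot": [0, 0, 0], "slide": [0, 0, 1.5], "claw": 40}, {"rot": [0, 0, 0], "slide": [0, 0, 0.5], "claw": 40}, {"rot": [0, 0, 0], "slide": [0, 0, 0], "claw": 5}, {"rot": [0, 0, 0], "slide": [0, 0, 0], "claw": 5}, {"rot": [0, 0, 0], "slide": [0, 0, 0], "claw": 5}])

```text
time: 3.25
position: [0.4173, -0.2466, 0.0641]
eef_rot: [3.141, -0.0, 0.629]
contact_force: [0.0, 0.2, 0.1]
width: 0.052
grip_force: 0.0
```

Run:
```python
from h import *
s=sensors.get_state(); print(s["grip_force"],s["width"])
c=optics.capture("wrist"); d=optics.capture("side")["pixels"]
cv2.imwrite("pics/g.png",np.hstack([c["pixels"][190:384,150:360],]).repeat(3,0).repeat(3,1)[:,:,::-1])
```

```text
0.0 0.05164772669804566
```

View pics/g.png

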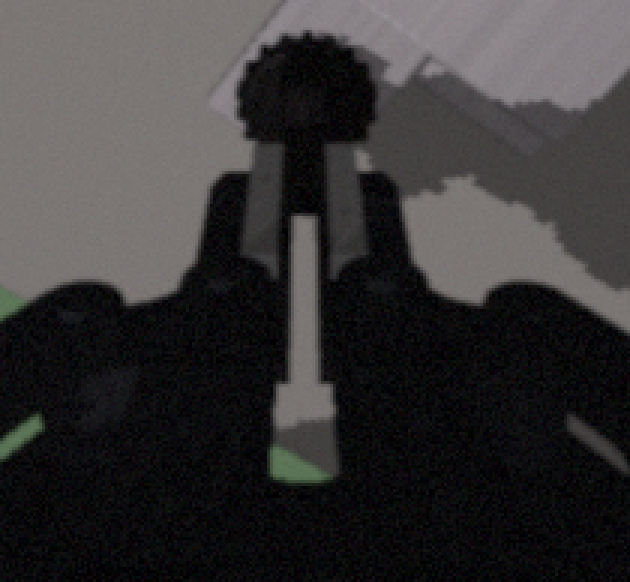

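The crop shows the pads on either side of the dark bar at about (305,180), but with no grip force. The 5% target may only just be reaching the bar, so I'll command it fully shut.

Request:
carry_out(rows=[{"rot": [0, 0, 0], "slide": [0, 0, 0], "claw": 0}, {"rot": [0, 0, 0], "slide": [0, 0, 0], "claw": 0}])

```text
time: 3.6
position: [0.4171, -0.2466, 0.0637]
eef_rot: [-3.142, 0.0, 0.629]
contact_force: [-0.1, -1.1, -0.5]
width: 0.004
grip_force: 0.0
```

Run:
```python
from h import *
s=sensors.get_state(); M=R.from_euler("xyz",s["eef_rot"]).as_matrix()
c=optics.capture("wrist"); P=cloud(c)
T=(P-s["position"])@M   # tool frame
g=c["pixels"].max(2)
for r in range(196,275,5): print(r,[tuple((T[r,u]*1000).round().astype(int)) for u in (236,246,251,256,266)], round(P[r,251,2]*1000))
print(np.array(c["origin"])-s["position"])
```

```text
196 [(np.int64(10), np.int64(-11), np.int64(65)), (np.int64(19), np.int64(-3), np.int64(38)), (np.int64(19), np.int64(1), np.int64(39)), (np.int64(19), np.int64(4), np.int64(39)), (np.int64(19), np.int64(10), np.int64(38))] 25
201 [(np.int64(15), np.int64(-9), np.int64(40)), (np.int64(16), np.int64(-3), np.int64(39)), (np.int64(17), np.int64(1), np.int64(35)), (np.int64(16), np.int64(4), np.int64(39)), (np.int64(16), np.int64(10), np.int64(38))] 28
206 [(np.int64(13), np.int64(-9), np.int64(35)), (np.int64(15), np.int64(-3), np.int64(31)), (np.int64(16), np.int64(1), np.int64(29)), (np.int64(15), np.int64(4), np.int64(32)), (np.int64(14), np.int64(10), np.int64(35))] 35
211 [(np.int64(11), np.int64(-9), np.int64(33)), (np.int64(15), np.int64(-2), np.int64(23)), (np.int64(16), np.int64(1), np.int64(20)), (np.int64(15), np.int64(4), np.int64(22)), (np.int64(11), np.int64(10), np.int64(32))] 44
216 [(np.int64(8), np.int64(-9), np.int64(31)), (np.int64(15), np.int64(-2), np.int64(15)), (np.int64(15), np.int64(1), np.int64(14)), (np.int64(15), np.int64(4), np.int64(15)), (np.int64(8), np.
[... 1862 characters left out ...]
int64(-6), np.int64(-29)), (np.int64(11), np.int64(-2), np.int64(-28)), (np.int64(12), np.int64(1), np.int64(-29)), (np.int64(12), np.int64(3), np.int64(-29)), (np.int64(8), np.int64(8), np.int64(-23))] 93
266 [(np.int64(11), np.int64(-6), np.int64(-32)), (np.int64(11), np.int64(-2), np.int64(-32)), (np.int64(11), np.int64(1), np.int64(-32)), (np.int64(11), np.int64(3), np.int64(-32)), (np.int64(8), np.int64(7), np.int64(-27))] 96
271 [(np.int64(11), np.int64(-6), np.int64(-36)), (np.int64(12), np.int64(-1), np.int64(-37)), (np.int64(12), np.int64(1), np.int64(-36)), (np.int64(11), np.int64(3), np.int64(-36)), (np.int64(12), np.int64(7), np.int64(-37))] 100
[0.06678084 0.04788166 0.14420605]
```

Run:
```python
from h import *
s=sensors.get_state(); M=R.from_euler("xyz",s["eef_rot"]).as_matrix()
print(bot.tips_ahead,[a for a in dir(bot) if a[0]!='_'])
c=optics.capture("wrist"); P=cloud(c)
T=(P-s["position"])@M*1000
for r in list(range(236,244))+list(range(280,384,12)): print(r,T[r,244].round(),T[r,251].round(),T[r,258].round(),T[r,200].round(),c["range_z"][r,251])
```

```text
0.025 ['Unreachable', 'tips_ahead']
236 [ 4. -4. 11.] [ 4.  1. 10.] [ 4.  5. 12.] [-23. -40.  65.] 0.17086048
237 [ 3. -4. 11.] [ 4.  1. 10.] [ 3.  5. 12.] [-24. -40.  65.] 0.17105821
238 [12. -3. -6.] [12.  1. -7.] [11.  4. -5.] [-25. -40.  64.] 0.15292269
239 [11. -3. -7.] [11.  1. -7.] [11.  4. -6.] [-25. -39.  64.] 0.15237634
240 [12. -3. -9.] [11.  1. -8.] [12.  4. -9.] [-26. -39.  64.] 0.15164399
241 [11. -3. -9.] [11.  1. -9.] [11.  4. -9.] [-27. -39.  64.] 0.15032253
242 [ 11.  -3. -10.] [ 11.   1. -10.] [ 12.   4. -11.] [-29. -40.  66.] 0.14958684
243 [ 12.  -3. -12.] [ 11.   1. -11.] [ 11.   4. -10.] [-29. -40.  65.] 0.148377
280 [ 13.  -2. -45.] [  9.   1. -39.] [ 13.   3. -45.] [-64. -42.  65.] 0.12267834
292 [ 13.  -2. -53.] [  3.   1. -39.] [ 13.   3. -52.] [  8. -20. -45.] 0.12439751
304 [  5.  -2. -49.] [ -3.   1. -39.] [  82.    1. -144.] [  8. -19. -52.] 0.12636371
316 [ -0.  -2. -49.] [ -9.   1. -40.] [ -0.   3. -50.] [ 18. -15. -70.] 0.12778293
328 [ -7.  -2. -49.] [-112.    1.   64.] [ -6.   3. -50.] [ 18. -14. -76.] 0.25956327
340 [ -9.  -2. -53.] [-126.    1.   64.] [ -6.   3. -56.] [ 18. -14. -80.] 0.26392215
352 [ 11.  -1. -77.] [ 10.   1. -76.] [ 11.   3. -77.] [ 18. -13. -84.] 0.087414965
364 [ 12.  -1. -82.] [ 10.   1. -81.] [ 11.   3. -81.] [ 17. -12. -87.] 0.082947135
376 [ 11.  -1. -85.] [ 12.   1. -85.] [ 11.   2. -85.] [ 17. -12. -90.] 0.078230046
```

Seen by the camera, the shut tips stand 6 mm behind the reported TCP, so they are above the bar and hold nothing. I'll open, go 3 cm lower and grip again.

Request:
carry_out(rows=[{"rot": [0, 0, 0], "slide": [0, 0, 0], "claw": 35}, {"rot": [0, 0, 0], "slide": [0, 0, 0], "claw": 35}, {"rot": [0, 0, 0], "slide": [0, 0, 1.0], "claw": 35}, {"rot": [0, 0, 0], "slide": [0, 0, 1.0], "claw": 35}, {"rot": [0, 0, 0], "slide": [0, 0, 1.0], "claw": 35}, {"rot": [0, 0, 0], "slide": [0, 0, 0], "claw": 0}, {"rot": [0, 0, 0], "slide": [0, 0, 0], "claw": 0}, {"rot": [0, 0, 0], "slide": [0, 0, 0], "claw": 0}])

```text
time: 4.7
position: [0.4171, -0.2469, 0.0334]
eef_rot: [3.141, 0.0, 0.628]
contact_force: [3.7, -4.8, -23.4]
width: 0.1
grip_force: 58.8
```

Request:
carry_out(rows=[{"rot": [0, 0, 0.08], "slide": [0, 0, 0], "claw": 0}, {"rot": [0, 0, 0.08], "slide": [0, 0, 0], "claw": 0}, {"rot": [0, 0, 0.08], "slide": [0, 0, 0], "claw": 0}, {"rot": [0, 0, 0.08], "slide": [0, 0, 0], "claw": 0}])

```text
time: 5.2
position: [0.4174, -0.2469, 0.035]
eef_rot: [3.14, -0.001, 0.306]
contact_force: [1.7, -2.6, 26.4]
width: 0.098
grip_force: 65.8
```

Request:
carry_out(rows=[{"rot": [0, 0, 0.08], "slide": [0, 0, -0.15], "claw": 0}, {"rot": [0, 0, 0.08], "slide": [0, 0, -0.08], "claw": 0}, {"rot": [0, 0, 0.08], "slide": [0, 0, -0.06], "claw": 0}, {"rot": [0, 0, 0.078], "slide": [0, 0, -0.06], "claw": 0}, {"rot": [0, 0, 0], "slide": [0, 0, 0], "claw": 0}])

```text
time: 5.82
position: [0.4176, -0.2468, 0.0377]
eef_rot: [3.141, -0.001, -0.009]
contact_force: [3.1, -2.3, 5.3]
width: 0.103
grip_force: 62.6
```

Request:
carry_out(rows=[{"rot": [0, 0, 0], "slide": [0, 0, 0], "claw": 35}, {"rot": [0, 0, 0], "slide": [0, 0, 0], "claw": 35}, {"rot": [0, 0, 0], "slide": [0, 0, -2], "claw": 35}, {"rot": [0, 0, 0], "slide": [0, 0, -4], "claw": 35}, {"rot": [0, 0, 0], "slide": [0, 0, -4], "claw": 35}, {"rot": [0, 0, 0], "slide": [0, 0, -4], "claw": 35}, {"rot": [0, 0, 0], "slide": [0, 0, 0], "claw": 35}])

```text
time: 6.7
position: [0.4177, -0.2468, 0.1792]
eef_rot: [3.14, -0.003, -0.008]
contact_force: [0.6, -0.1, -0.9]
width: 0.347
grip_force: 0.0
```

Run:
```python
from h import *
import pickle
s=sensors.get_state(); print(s["position"],s["eef_rot"])
c=optics.capture("wrist"); pickle.dump(c,open("w3.pkl","wb")); P=cloud(c); Z=P[...,2]
m=(abs(P[...,0]-.506)<.05)&(P[...,1]>-.29)&(P[...,1]<-.205)&(Z>.02)&(Z<.05)
p=P[m]; k=np.linalg.lstsq(np.c_[p[:,:2]-[.506,-.247],np.ones(len(p))],p[:,2],rcond=None)[0]; print("plane",k,m.sum())
b=(abs(P[...,0]-.418)<.03)&(abs(P[...,1]+.246)<.03)&(Z>.0545)&(Z<.065); q=P[b]; print(q.mean(0)); e,V=np.linalg.eigh(np.cov(q[:,:2].T)); print(np.sqrt(12*e),np.arctan(V[1,1]/V[0,1]))
t=(P[...,0]>.43)&(P[...,0]<.58)&(P[...,1]>-.31)&(P[...,1]<-.16)&(Z>.026)&(Z<.036); q=P[t]; print(cv2.minAreaRect((q[:,:2]*1000).astype(np.float32)))
# sharp edges for yaw: -y side edge
ys=np.array([q[abs(q[:,0]-x)<.002][:,1].min() for x in np.arange(.45,.565,.005)]); print(np.polyfit(np.arange(.45,.565,.005),ys,1))
# vial crop
v=(P[...,0]>.45)&(P[...,0]<.56)&(abs(P[...,1]+.187)<.02); r,cc=np.where(v); print(r.min(),r.max(),cc.min(),cc.max())
a=c["pixels"][r.min():r.max()+1,cc.min():cc.max()+1]; f=min(800/a.shape[1],600/a.shape[0]); cv2.imwrite("pics/i.png",cv2.resize(a,None,fx=f*.99,fy=f*.99,interpolation=cv2.INTER_CUBIC)[:,:,::-1])
```

```text
[ 0.41768436 -0.24680099  0.17923164] [ 3.14020273e+00 -2.74118294e-03 -8.21960280e-03]
plane [ 0.00061106 -0.0001739   0.02903488] 10228
[ 0.41987098 -0.24672803  0.0574618 ]
[0.00939287 0.02913809] 0.006056853908846541
((503.6715393066406, -241.42359924316406), (132.1000213623047, 147.42654418945312), 89.39543914794922)
[-0.018433   -0.29282989]
24 148 168 210
```

View pics/i.png

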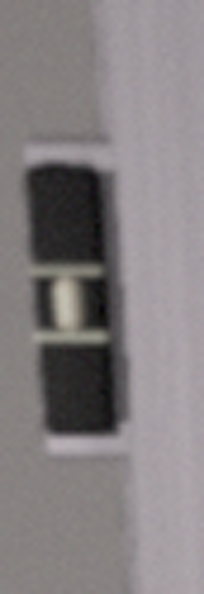

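The bubble (row 304) stands midway between the lines (270 and 336), and the plane fit gives a tilt of 0.0006, so the table is level. Next, the stack.

Run:
```python
from h import *
import pickle
c=pickle.load(open("scene.pkl","rb")); P=cloud(c); g=c["pixels"].astype(int)
n=(np.hypot(P[...,0]-.495,P[...,1]-.34)<.11)
w=n&(g.min(2)>110)&(P[...,2]>.015); q=P[w]; print("tray",cv2.minAreaRect((q[:,:2]*1000).astype(np.float32)))
t=w&(P[...,2]>.048); print("tab",t.sum(),P[t].mean(0), np.argwhere(t).mean(0)[::-1])
b=n&(g.max(2)<60)&(P[...,2]<.02); q=P[b]; print("plate",b.sum(),cv2.minAreaRect((q[:,:2]*1000).astype(np.float32)))
```

```text
tray ((513.4924926757812, 334.10955810546875), (114.6807632446289, 115.51131439208984), 12.746282577514648)
tab 34 [0.48729114 0.28509605 0.05716257] [186.61764706 249.73529412]
plate 294 ((507.91534423828125, 341.2716064453125), (123.11453247070312, 122.63825225830078), 19.70446014404297)
```

Request:
carry_out(rows=[{"rot": [0, 0, -0.163], "slide": [0, 0, -0.3], "claw": 50}, {"rot": [0, 0, -0.163], "slide": [0, 0, -0.3], "claw": 50}, {"rot": [0, 0, -0.163], "slide": [0, 0, -0.3], "claw": 50}, {"rot": [0, 0, -0.163], "slide": [0, 0, -0.3], "claw": 50}, {"rot": [0, 0, -0.163], "slide": [0, 0, -0.3], "claw": 50}, {"rot": [0, 0, -0.163], "slide": [0, 0, -0.3], "claw": 50}, {"rot": [0, 0, -0.163], "slide": [0, 0, -0.3], "claw": 50}])

```text
time: 7.62
position: [0.4167, -0.2462, 0.1973]
eef_rot: [-3.14, -0.001, 1.138]
contact_force: [-0.5, -0.2, 0.1]
width: 0.502
grip_force: 0.0
```

Request:
carry_out(rows=[{"rot": [0, 0, 0], "slide": [3.95, -1.4, 0], "claw": 50}, {"rot": [0, 0, 0], "slide": [3.95, -1.4, 0], "claw": 50}, {"rot": [0, 0, 0], "slide": [3.95, -1.4, 0], "claw": 50}, {"rot": [0, 0, 0], "slide": [3.95, -1.4, 0], "claw": 50}, {"rot": [0, 0, 0], "slide": [3.95, -1.4, 0], "claw": 50}, {"rot": [0, 0, 0], "slide": [3.95, -1.4, 0], "claw": 50}])

```text
time: 8.38
position: [0.4414, 0.0051, 0.1973]
eef_rot: [-3.14, 0.001, 1.132]
contact_force: [-0.1, 0.5, 0.4]
width: 0.5
grip_force: 0.0
```

Request:
carry_out(rows=[{"rot": [0, 0, 0], "slide": [3.95, -1.4, 0], "claw": 50}, {"rot": [0, 0, 0], "slide": [3.95, -1.4, 0], "claw": 50}, {"rot": [0, 0, 0], "slide": [3.95, -1.4, 0], "claw": 50}, {"rot": [0, 0, 0], "slide": [3.95, -1.4, 0], "claw": 50}, {"rot": [0, 0, 0], "slide": [3.95, -1.4, 0], "claw": 50}, {"rot": [0, 0, 0], "slide": [3.95, -1.4, 0], "claw": 50}, {"rot": [0, 0, 0], "slide": [0, 0, 0], "claw": 50}])

```text
time: 9.25
position: [0.4655, 0.2566, 0.1966]
eef_rot: [-3.139, 0.001, 1.136]
contact_force: [-0.2, -0.8, -0.4]
width: 0.501
grip_force: 0.0
```

Run:
```python
from h import *
import pickle
s=sensors.get_state(); print(s["position"],s["eef_rot"],s["qpos"])
c=optics.capture("wrist"); pickle.dump(c,open("w4.pkl","wb")); P=cloud(c); g=c["pixels"].astype(int); Z=P[...,2]
n=(np.hypot(P[...,0]-.508,P[...,1]-.341)<.11)&(Z>-.01)&(Z<.075)
w=n&(g.min(2)>90)&(g.max(2)-g.min(2)<40)&(Z>.034); q=P[w]; print("tray",w.sum(),cv2.minAreaRect((q[:,:2]*1000).astype(np.float32)))
r=w&(abs(Z-.041)<.003); q=P[r]; print("rim",r.sum(),cv2.minAreaRect((q[:,:2]*1000).astype(np.float32)),np.median(q[:,2]))
t=w&(Z>.055); q=P[t]; print("tab",t.sum(),q.mean(0),Z[t].max(),cv2.minAreaRect((q[:,:2]*1000).astype(np.float32)), np.argwhere(t).mean(0)[::-1])
b=n&(g.max(2)<60)&(Z<.02); q=P[b]; print("plate",b.sum(),cv2.minAreaRect((q[:,:2]*1000).astype(np.float32)))
cv2.imwrite("pics/j.png",cv2.resize(c["pixels"],(768,576),interpolation=cv2.INTER_CUBIC)[:,:,::-1])
```

```text
[0.4655213  0.25656128 0.19660141] [-3.13943938e+00  8.36691784e-04  1.13607051e+00] [-0.69430091  0.69972826  0.24530965  1.69174913 -0.22608035  0.77990428
 -0.77738672]
tray 5235 ((509.95538330078125, 341.82147216796875), (127.2957534790039, 115.02335357666016), 23.74283218383789)
rim 4593 ((507.8089599609375, 331.53692626953125), (108.06974792480469, 106.1373291015625), 18.773130416870117) 0.03998583227650049
tab 226 [0.48241419 0.27975988 0.06352107] 0.06540463735509028 ((482.228759765625, 278.9641418457031), (22.012365341186523, 8.648110389709473), 65.18940734863281) [256.38053097 154.21238938]
plate 3134 ((514.3644409179688, 335.82135009765625), (123.06568908691406, 133.1743621826172), 18.70899772644043)
```

View pics/j.png

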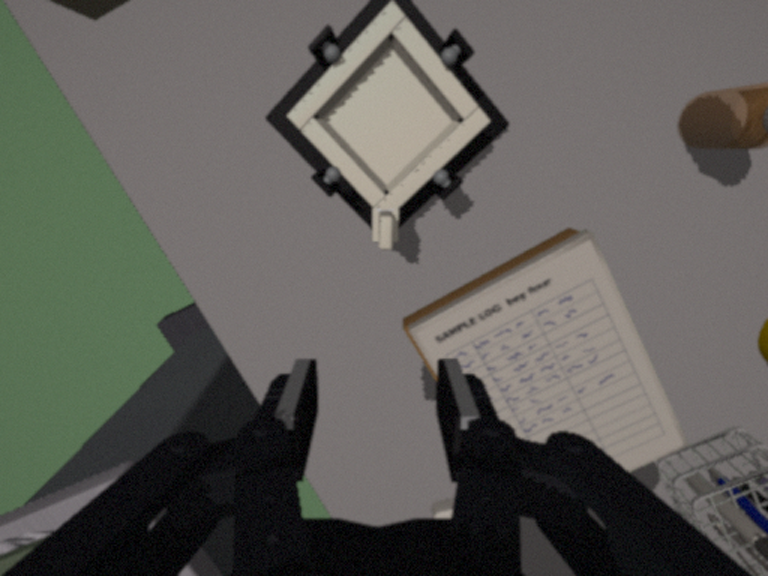

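The wrist view shows the tray stack at (390,115), its tab at (385,228) pointing down the image, and four balls on the posts. The tab measures (0.4822, 0.279), top 65 mm, along 65.2 degrees, and the tool is already aligned with it. I'll descend and pinch.

Request:
carry_out(rows=[{"rot": [0, 0, 0], "slide": [1.4, 0.3, 2.5], "claw": 35}, {"rot": [0, 0, 0], "slide": [1.35, 0.25, 2.5], "claw": 35}, {"rot": [0, 0, 0], "slide": [0, 0, 3], "claw": 35}, {"rot": [0, 0, 0], "slide": [0, 0, 3], "claw": 35}, {"rot": [0, 0, 0], "slide": [0, 0, 2], "claw": 35}, {"rot": [0, 0, 0], "slide": [0, 0, 0], "claw": 35}])

```text
time: 10.05
position: [0.4826, 0.275, 0.0669]
eef_rot: [-3.14, 0.003, 1.131]
contact_force: [0.2, -1.1, 1.3]
width: 0.35
grip_force: 0.0
```

Run:
```python
from h import *
s=sensors.get_state(); M=R.from_euler("xyz",s["eef_rot"]).as_matrix(); print(s["position"],s["eef_rot"],s["contact_force"])
print("to go",M.T@(np.array([.4822,.279,.039])-s["position"])*100)
c=optics.capture("wrist"); P=cloud(c); g=c["pixels"].astype(int); T=(P-s["position"])@M*1000
t=(P[...,2]>.058)&(P[...,2]<.068)&(g.min(2)>70)&(np.hypot(P[...,0]-.482,P[...,1]-.279)<.02); print("tab in tool",t.sum(),T[t].mean(0),T[t].min(0),T[t].max(0))
for r in range(220,300,6): print(r,[T[r,u].round().astype(int).tolist() for u in (215,225,232,256,280,287,297)])
```

```text
[0.48260906 0.27495514 0.06688564] [-3.13992918e+00  2.69379203e-03  1.13065518e+00] [ 0.22446311 -1.14614615  1.29820796]
to go [ 0.35601683 -0.20470758  2.78795955]
tab in tool 589 [ 5.26148493 -1.79513261  3.42110716] [-7.01375266 -6.09912218  1.29637725] [14.87953248  2.48029537  8.68244555]
220 [[-11, -28, 69], [-11, -20, 68], [-11, -14, 69], [7, 4, 27], [-11, 23, 68], [-11, 29, 68], [-11, 37, 68]]
226 [[-16, -28, 68], [-16, -20, 68], [-16, -14, 67], [2, 4, 28], [-16, 23, 67], [-16, 29, 68], [-16, 37, 67]]
232 [[-22, -28, 69], [-21, -20, 67], [-22, -14, 69], [-2, 4, 28], [-22, 24, 68], [-21, 29, 68], [-22, 37, 68]]
238 [[11, -18, -6], [-27, -20, 67], [-26, -14, 67], [-6, 4, 27], [11, 16, -6], [11, 20, -6], [-27, 38, 68]]
244 [[12, -17, -13], [-32, -20, 67], [-32, -15, 68], [-32, 5, 68], [10, 16, -10], [11, 19, -13], [-32, 38, 67]]
250 [[11, -17, -19], [-38, -20, 68], [-38, -15, 68], [-38, 5, 68], [7, 15, -12], [12, 18, -19], [7, 24, -12]]
256 [[11, -16, -25], [-43, -20, 68], [-43, -15, 69], [-44, 5, 69], [4, 15, -13], [12, 17, -25], [11, 22, -24]]
262 [[12, -15, -30], [-49, -21, 68], [-49, -15, 68], [-48, 5, 67], [2, 15, -14], [11, 17, -29], [11, 21, -29]]
268 [[11, -15, -34], [-54, -21, 68], [-55, -15, 69], [-54, 5, 67], [-1, 15, -15], [11, 16, -34], [11, 21, -34]]
274 [[10, -14, -37], [-61, -21, 69], [-61, -15, 69], [-60, 5, 68], [-4, 15, -16], [11, 16, -39], [11, 20, -39]]
280 [[8, -14, -38], [-67, -21, 69], [-66, -15, 68], [-66, 5, 68], [-8, 16, -16], [9, 16, -40], [12, 19, -44]]
286 [[6, -14, -39], [-72, -21, 67], [-73, -15, 69], [-73, 5, 69], [-11, 16, -17], [6, 16, -40], [12, 19, -47]]
292 [[3, -14, -40], [-78, -21, 68], [-78, -15, 68], [-77, 5, 67], [-73, 25, 61], [3, 16, -40], [13, 18, -52]]
298 [[-1, -15, -39], [-85, -22, 69], [-85, -16, 69], [-83, 5, 67], [-74, 24, 55], [0, 16, -40], [12, 17, -55]]
```

Request:
carry_out(rows=[{"rot": [0, 0, 0], "slide": [0.4, -0.2, 0.8], "claw": 35}, {"rot": [0, 0, 0], "slide": [0, 0, 1], "claw": 35}, {"rot": [0, 0, 0], "slide": [0, 0, 1], "claw": 35}, {"rot": [0, 0, 0], "slide": [0, 0, 0], "claw": 0}, {"rot": [0, 0, 0], "slide": [0, 0, 0], "claw": 0}, {"rot": [0, 0, 0], "slide": [0, 0, 0], "claw": 0}, {"rot": [0, 0, 0], "slide": [0, 0, 0], "claw": 0}])

```text
time: 10.98
position: [0.4831, 0.2809, 0.0403]
eef_rot: [3.142, -0.0, 1.132]
contact_force: [0.4, -0.3, -1.3]
width: 0.086
grip_force: 60.5
```

Request:
carry_out(rows=[{"rot": [0, -0.03, 0], "slide": [0.01, 0, -0.4], "claw": 0}, {"rot": [0, -0.03, 0], "slide": [0.01, 0, -0.4], "claw": 0}, {"rot": [0, 0, 0], "slide": [0, 0, 0], "claw": 0}])

```text
time: 11.35
position: [0.4833, 0.2816, 0.0483]
eef_rot: [3.141, 0.06, 1.132]
contact_force: [1.9, 0.3, 0.1]
width: 0.09
grip_force: 60.7
```

```bash
cat > chk.py <<'E'
from h import *
s=sensors.get_state(); M=R.from_euler("xyz",s["eef_rot"]).as_matrix(); print(s["position"],s["eef_rot"],s["contact_force"],s["wrist_torque"],s["width"],s["grip_force"])
F=np.array([.4822,.279,.038])+.134*np.array([np.cos(1.138),np.sin(1.138),0])
print("tilt",np.arcsin(-M[2,0]),"F in tool mm",(F-s["position"])@M*1000)
c=optics.capture("wrist"); P=cloud(c); g=c["pixels"].astype(int)
print("cam in tool",(np.array(c["origin"])-s["position"])@M*1000)
w=(np.hypot(P[...,0]-.511,P[...,1]-.341)<.085)&(g.min(2)>90)&(P[...,2]>.035)&(g.max(2)-g.min(2)<40)
q=(P[w]-F)[:,:]; a=np.c_[q[:,:2]@[np.cos(1.138),np.sin(1.138)],q[:,2]+.038]*1000
for lo in range(-140,10,10):
    k=(a[:,0]>=lo)&(a[:,0]<lo+10)
    if k.sum()>5: print(lo+5,k.sum(),np.percentile(a[k,1],[50,95]).round(1))
E
python3 chk.py
```

```text
[0.48332702 0.2816201  0.04825228] [3.14121138 0.05956672 1.13244028] [1.91748804 0.28725966 0.06100265] [ 0.09887434 -0.11394146  0.00772404] 0.08952771842120508 60.661171674728394
tilt 0.059566716166392635 F in tool mm [131.52492863  -0.65428136   2.42645875]
cam in tool [  81.87689571    0.76397648 -144.22732493]
-135 9 [104.1 105.3]
-125 280 [48.8 72.6]
-115 908 [47.4 48.9]
-105 1555 [46.6 47.9]
-95 1721 [46.  47.8]
-85 1695 [45.4 46.6]
-75 1775 [44.7 45.9]
-65 1617 [44.2 45.4]
-55 1546 [43.7 44.9]
-45 2192 [ 43.5 187.3]
-35 1810 [42.6 43.9]
-25 2096 [42. 48.]
-15 1628 [41.3 42.5]
```

The tray is pivoting about its far corner (rim slope 0.061, far rim still at 41 mm) with almost no force. I'll continue the peel to about 0.19 rad.

Request:
carry_out(rows=[{"rot": [0, -0.0325, 0], "slide": [0.015, 0, -0.43], "claw": 0}, {"rot": [0, -0.0325, 0], "slide": [0.015, 0, -0.43], "claw": 0}, {"rot": [0, -0.0325, 0], "slide": [0.015, 0, -0.43], "claw": 0}, {"rot": [0, -0.0325, 0], "slide": [0.015, 0, -0.43], "claw": 0}, {"rot": [0, 0, 0], "slide": [0, 0, 0], "claw": 0}, {"rot": [0, 0, 0], "slide": [0, 0, 0], "claw": 0}])

```text
time: 12.15
position: [0.4842, 0.283, 0.0651]
eef_rot: [-3.141, 0.189, 1.131]
contact_force: [-1.8, -1.9, 1.6]
width: 0.088
grip_force: 60.9
```

```bash
python3 chk.py
```

```text
[0.4841698  0.28300059 0.06506939] [-3.1412476  0.1894696  1.1314071] [-1.776033   -1.85512962  1.64023335] [-0.44953519  0.20805992  0.02249844] 0.08793895121467324 60.8600914478302
tilt 0.1894696000859446 F in tool mm [132.31858467  -0.9635792    2.1882622 ]
cam in tool [  82.00940089    0.7753002  -144.28473338]
-125 51 [ 63.4 120. ]
-115 831 [62.5 85.5]
-105 1725 [60.1 61.9]
-95 2457 [56.9 59.8]
-85 3282 [45.7 57.8]
-75 4268 [42.6 55.9]
-65 4801 [40.5 53.9]
-55 4193 [38.7 52.1]
-45 3370 [47.5 50.3]
-35 2078 [47.1 48.8]
-25 2656 [ 45.8 191.3]
-15 1651 [43.6 45. ]
```

The peel is done: the tab corner is up about 24 mm and the far corner is still seated at 41 mm. Now I'll lift the tray straight up.

Request:
carry_out(rows=[{"rot": [0, 0, 0], "slide": [-0.1, 0, -0.5], "claw": 0}, {"rot": [0, 0, 0], "slide": [-0.19, 0, -0.98], "claw": 0}, {"rot": [0, 0, 0], "slide": [-0.28, 0, -1.47], "claw": 0}, {"rot": [0, 0, 0], "slide": [-0.38, 0, -1.96], "claw": 0}, {"rot": [0, 0, 0], "slide": [-0.38, 0, -1.96], "claw": 0}, {"rot": [0, 0, 0], "slide": [-0.38, 0, -1.96], "claw": 0}, {"rot": [0, 0, 0], "slide": [-0.38, 0, -1.96], "claw": 0}, {"rot": [0, 0, 0], "slide": [0, 0, 0], "claw": 0}])

```text
time: 13.2
position: [0.4848, 0.2837, 0.1769]
eef_rot: [3.14, 0.187, 1.132]
contact_force: [0.2, -0.2, -1.5]
width: 0.09
grip_force: 60.7
```

Request:
carry_out(rows=[{"rot": [0, 0.047, 0], "slide": [0, 0, 0], "claw": 0}, {"rot": [0, 0.047, 0], "slide": [0, 0, 0], "claw": 0}, {"rot": [0, 0.047, 0], "slide": [0, 0, 0], "claw": 0}, {"rot": [0, 0.048, 0], "slide": [0, 0, 0], "claw": 0}, {"rot": [0, 0, 0], "slide": [0, 0, 0], "claw": 0}])

```text
time: 13.82
position: [0.4841, 0.2827, 0.1752]
eef_rot: [-3.141, 0.001, 1.131]
contact_force: [-0.1, 0.7, -0.8]
width: 0.092
grip_force: 60.7
```

```bash
cat > chk2.py <<'E'
from h import *
s=sensors.get_state(); M=R.from_euler("xyz",s["eef_rot"]).as_matrix(); print(s["time"],s["position"],s["eef_rot"],s["width"],s["grip_force"],s["qpos"])
c=optics.capture("wrist"); P=cloud(c); g=c["pixels"].astype(int)
T=(P-s["position"])@M*1000
w=(g.min(2)>80)&(g.max(2)-g.min(2)<45)&(abs(T[...,2]+0)<18)&(T[...,0]>20)&(T[...,0]<160)&(abs(T[...,1])<90)
q=T[w]; print(w.sum(),cv2.minAreaRect(q[:,:2].astype(np.float32)))
rm=w&(abs(T[...,2]-np.percentile(q[:,2],50))<6); q=P[rm]; k=np.linalg.lstsq(np.c_[q[:,:2],np.ones(len(q))],q[:,2],rcond=None)[0]; print("rim slope",k,"z",np.median(q[:,2]))
save(c,"k%d.png"%(s["time"]*100))
E
python3 chk2.py
```

```text
13.825 [0.48410305 0.28273864 0.17517441] [-3.14123485e+00  1.30330197e-03  1.13086387e+00] 0.09236161655845063 60.69530367851257 [-0.72261026  0.77135615  0.2685561   1.61358035 -0.26185622  0.79352665
 -0.78169614]
31751 ((67.24441528320312, 1.0481491088867188), (92.9057846069336, 92.61990356445312), 45.17362976074219)
rim slope [0.00770388 0.02038679 0.16347129] z 0.17512424017419967
```

Request:
carry_out(rows=[{"rot": [0, 0, 0], "slide": [-1.5, 0.7, -0.5], "claw": 0}, {"rot": [0, 0, 0], "slide": [-2.8, 1.3, -0.5], "claw": 0}, {"rot": [0, 0, 0], "slide": [-3.6, 1.65, 0], "claw": 0}, {"rot": [0, 0, 0], "slide": [-3.6, 1.65, 0], "claw": 0}, {"rot": [0, 0, 0], "slide": [-3.6, 1.65, 0], "claw": 0}, {"rot": [0, 0, 0], "slide": [-3.6, 1.65, 0], "claw": 0}, {"rot": [0, 0, 0], "slide": [-3.6, 1.65, 0], "claw": 0}, {"rot": [0, 0, 0], "slide": [-3.6, 1.65, 0], "claw": 0}])

```text
time: 14.88
position: [0.4815, -0.0037, 0.1856]
eef_rot: [-3.142, 0.002, 1.132]
contact_force: [-0.1, 0.2, 0.3]
width: 0.088
grip_force: 60.7
```

Request:
carry_out(rows=[{"rot": [0, 0, 0], "slide": [-3.6, 1.65, 0], "claw": 0}, {"rot": [0, 0, 0], "slide": [-3.6, 1.65, 0], "claw": 0}, {"rot": [0, 0, 0], "slide": [-3.6, 1.65, 0], "claw": 0}, {"rot": [0, 0, 0], "slide": [-3.6, 1.65, 0], "claw": 0}, {"rot": [0, 0, 0], "slide": [-3.6, 1.65, 0], "claw": 0}, {"rot": [0, 0, 0], "slide": [-3.6, 1.65, 0], "claw": 0}, {"rot": [0, 0, 0], "slide": [-3.6, 1.65, 0], "claw": 0}, {"rot": [0, 0, 0], "slide": [-2.0, 0.9, 0], "claw": 0}])

```text
time: 15.88
position: [0.4777, -0.3035, 0.1857]
eef_rot: [-3.141, 0.002, 1.13]
contact_force: [-0.7, -0.0, -0.1]
width: 0.093
grip_force: 60.7
```

```bash
cat >> chk2.py <<'E'
t=s["position"]+M@np.array([.067,.001,0]); C=(P-t)@M; u=(C[...,0]+C[...,1])/2**.5*1000; v=(C[...,0]-C[...,1])/2**.5*1000
m=np.maximum(abs(u),abs(v)); rm=(g.min(2)>80)&(m>38)&(m<44)&(abs(C[...,2])<.02)
q=P[rm]
for _ in range(4):
    A=np.c_[q[:,:2]-t[:2],np.ones(len(q))]; k=np.linalg.lstsq(A,q[:,2],rcond=None)[0]; q=q[abs(A@k-q[:,2])<.003]
print("ring",len(q),k,"slope along tool x,y",k[:2]@M[:2,0],k[:2]@M[:2,1],"tray xy",t)
G=np.array([.506,-.247,.142]); print("to go tool cm",((G-t)@M)*100)
E
python3 chk2.py
```

```text
15.875 [ 0.47768175 -0.30350427  0.18571194] [-3.14095234e+00  2.43983055e-03  1.12977393e+00] 0.09266312545196577 60.69312930107117 [ 0.44559354  0.75084391  0.12254896  1.57978715 -0.11108893  0.81820998
  0.17050932]
32377 ((67.26753997802734, 0.777587890625), (92.58609008789062, 92.67237091064453), 45.43975067138672)
rim slope [0.00747262 0.02080219 0.1860576 ] z 0.18555696041730602
ring 8438 [-0.00263431 -0.00219096  0.18575888] slope along tool x,y -0.0031058007794354512 -0.0014470068484719269 tray xy [ 0.50718588 -0.24334216  0.18554783]
to go tool cm [-0.37077933  0.05168814  4.35566879]
```

Rim ring slopes are only 0.003 rad, so the tray is level. I'll lower it to height and check once more.

Request:
carry_out(rows=[{"rot": [0, 0, 0], "slide": [-0.2, 0.05, 1], "claw": 0}, {"rot": [0, 0, 0], "slide": [-0.2, 0, 1.5], "claw": 0}, {"rot": [0, 0, 0], "slide": [0, 0, 1.3], "claw": 0}, {"rot": [0, 0, 0], "slide": [0, 0, 0.5], "claw": 0}, {"rot": [0, 0, 0], "slide": [0, 0, 0], "claw": 0}, {"rot": [0, 0, 0], "slide": [0, 0, 0], "claw": 0}, {"rot": [0, 0, 0], "slide": [0, 0, 0], "claw": 0}])

```text
time: 16.8
position: [0.4778, -0.3048, 0.143]
eef_rot: [3.141, 0.001, 1.132]
contact_force: [-0.4, -0.1, -0.6]
width: 0.088
grip_force: 60.7
```

```bash
python3 chk2.py; python3 -c "
from h import *
a=optics.capture('wrist')['pixels'];b=optics.capture('scene')['pixels'];cv2.imwrite('pics/z.png',cv2.resize(np.hstack([a,b]),(800,300),interpolation=cv2.INTER_AREA)[:,:,::-1])"
```

```text
16.8 [ 0.47777633 -0.30476954  0.14295906] [3.14114450e+00 1.10388444e-03 1.13181688e+00] 0.08788614701863035 60.68501830101013 [ 0.45533975  0.81021305  0.10881488  1.62390728 -0.11889016  0.71338988
  0.18156422]
32152 ((67.21890258789062, 0.8846206665039062), (92.49263000488281, 92.68656921386719), 45.24394226074219)
rim slope [0.00926288 0.0212927  0.14266683] z 0.14291825625912813
ring 8401 [-0.00100176 -0.00112918  0.14310559] slope along tool x,y -0.0014478800344259746 -0.0004268572256002787 tray xy [ 0.50715756 -0.24454714  0.14288555]
to go tool cm [-0.27112945 -0.00057014  0.08885403]
```

View pics/z.png

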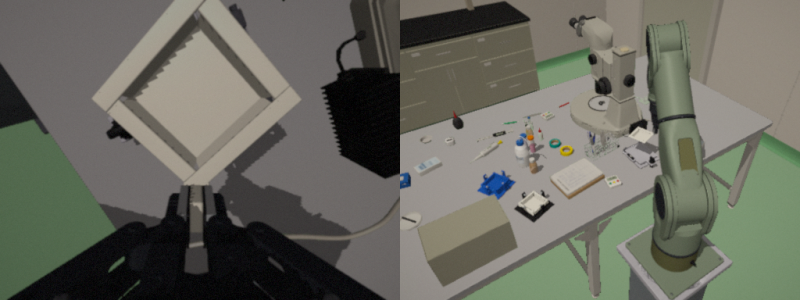

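The final view shows the tray level and held by its tab at (195,210) over the table. The remaining trays are still in the cradle at (535,203), and the timer, bottle and box have not moved. I'm handing it in.

```bash
python3 -c "
from station import close_job
print(close_job())"
```

```text
the job is handed in; nothing more can be done
None
```

The job is handed in: the table top is level (0.0006 rad by my fit), and the tray was peeled tab corner first and is held level by its tab, about 10 cm above the middle of the top, at 16.8 s.

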